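# Load a specimen puck and clamp it home

### The arm

A 6-joint arm with a two-finger parallel gripper is mounted at the origin on a cart in front of the work surface, level with it; the furniture and walls round the work are solid. World frame = base frame: x ahead of the robot, y to its left, z up, the work surface at z = 0. Lengths are in m, angles in rad, forces in N, time in s.
With the tool pointing down it reaches from about 0.35 to 1 m from the base axis. Payload 7.1 kg.
Tool frame: the origin (TCP) lies midway between the tips of the shut fingers; the grasp point (between the pads) lies 19 mm behind it; z points along the fingers, y is the direction in which the jaws open and shut (so a half turn about z gives the same grasp; the last joint's range is limited). The gripper opens to 85 mm and grips with 20 to 120 N. Pads are 22 mm wide; open, the fingers measure 114 mm over their backs; the gripper's body (76 mm by 85 mm) begins 54 mm behind the grasp point. The pads swing forward as they close: fully open they stand 13 mm farther back than shut.
Start: joints at [-1.301, 0.423, 1.63, -0, 1.089, -0.019], TCP at [0.178, -0.599, 0.231] pointing down, gripper open.
Joint ranges: [-3, 3], [-0.9, 2.11], [0.09, 2.58], [-1.31, 4.45], [0.11, 2.69], [-2.54, 2.54]. Speed limits (rad/s): [2.39, 2.39, 3.01, 3.14, 3.14, 3.14].

### API

Orientations are given as a unit quaternion [x, y, z, w].
In Python, from cell import manip, vision, close_job gives the robot as it stands.
- The arm moves only by the shell command python3 -m jog 'ROWS'. ROWS is a JSON object of lists of equal length, an entry for each row: "gripper": the closure, from 0 (fully open) to 1 (shut); "travel": the shift along the tool's x, y, z in units of 0.15 m (1.0 is 0.15 m), a list of three; "rotation": the turn, a rotation vector about the tool's x, y, z in units of 180 degrees (1.0 is 180 degrees), a list of three. In form: {"gripper": [gripper, ...], "travel": [[x, y, z], ...], "rotation": [[ax, ay, az], ...]}. A call has 1 to 10 rows; each row is the pose to reach, as a shift and turn from the pose measured when the call began, along the tool's axes at that moment, turning the shorter way round; what a row does not reach only later rows make up. A row lasts 1/10 s, in which the tool goes at most 50 mm and 8.59 degrees, less where a joint would pass 70% of its speed; a pose out of reach is approached as far as the arm can. A call with a number of a shift or a turn outside -1 to 1 is refused whole. A call with a gripper value outside its range is refused whole. The fingers move at their own pace and stop on an object; the grip force is fixed at half the most. Time passes only in rows, so rows that repeat a pose let the fingers close. It gives the time, the measured TCP pose, the force and the opening at its end, in the units of the state.
- manip.get_obs(): the state, without advancing time (a new reading comes with each control period).
- vision.camera(name): name is "scene" or "top"; returns a dict with "frame" (384x512x3 uint8, blue, green, red), "mtx" (3x3 intrinsics, pixels), "dist" ([k1, k2, p1, p2, k3] as OpenCV has them; the pictures are not rectified), "camera_from_world" (4x4, takes a point from world to camera coordinates). Camera axes: x right, y down, z forward; pixel columns grow to the right and rows downward; lengths in m; the calibration is good to about 2 mm. A picture is of the moment at which its call begins. There is no depth.
- close_job(): hands the job in, once; it reports no verdict.
The state is a dict: "clock": time; "joint_positions": joint angles; "dq": joint speeds; "joint_torque": joint torques, N m; "eef_pos": TCP position; "ee_rot": TCP orientation; "contact_force": force on the tool from outside, world axes, zero at the start; "moment": the same for the moment, N m; "gripper_width": finger opening in m.
Only numpy, scipy, OpenCV 4.12 (cv2) and the standard library are available. Lean on these libraries where they do the work, as an engineer would, in place of code of your own. Each camera call takes 0.05 s, during which the arm holds its last target. There are 200 camera calls.

### The job

Put the wide specimen puck (30 mm across, not the narrow one) upright into the pocket of the loading cradle and let go of it on its sprung seat. Then swing the hinged clamp over by its cross bar and press the puck down until you feel it meet the solid stop underneath, firmly but without forcing it, and let go so that the clamp holds it there. Leave the other things on the bench where they are.

Things in the scene. Friction and masses are not known exactly. Their poses are not given: they have to be found in the camera images.
- puck_center (a point): Centre (half-way up) of the wide black specimen puck: a plain moulded disc, 30 mm diameter, 18 mm high, about 30 g, standing upright and loose on the bench; z is its axis.
- cradle: Loading cradle, fixed to the bench (place and yaw differ each time). Steel base plate 120x70x10 mm, from x -38 to +82 mm; on it an aluminium block 54x54 mm centred on the origin, its top 34 mm above the bench, with a round vertical pocket; at +x two hinge lugs for the clamp. Origin on the bench under the pocket's axis; x points from pocket to hinge, y along the hinge pin, z up.
- pocket (a point): Centre of the pocket's mouth, 34 mm above the bench. Pocket 32 mm diameter (1 mm clearance round the puck, no useful lead-in). A sprung ring seat waits 7 mm below the mouth, so a puck set on it stands 11 mm proud; 3 N starts it down, 5.5 N holds it 10 mm down, and it springs back up if not held.
- stop_block: Solid depth stop on the pocket's floor, inside the ring seat. Origin on the pocket's axis, 10 mm above the bench. It carries a screw set to a different height each time: the puck's underside meets it 4 to 10 mm below the seat's resting height (no reading gives this; it has to be felt). It must never be loaded with more than 25 N.
- clamp (a joint): Clamp angle, rad: 0 right down (mechanical limit, no puck in), 1.57 about upright, grows as it opens; starts at 1.8 to 2.0. The foot meets a puck on the unpressed seat at about 0.22; the puck is on the stop somewhere from 0.03 to 0.15. The stiff hinge stays where it is left and, let go, holds the puck against the stop.
- clamp_hinge (a point): Middle of the hinge pin: 55 mm from the pocket's axis along the cradle's +x, 46 mm above the bench; the clamp turns about the cradle's y through it. Force at the cross bar to swing the clamp: about 5 N; with the puck's spring under it 6 to 7.5 N; on the stop it climbs steeply: 9 to 12 N seats the puck well, 17 N is too much for the stop.
- clamp_bar (a point): Middle of the clamp's round black cross bar, 12 mm diameter, 72 mm long, along the cradle's y. At angle 0 it lies 125 mm from the pin toward the cradle's -x, 10 mm above the pin; about 0.16 m above the bench when open. Two side rods 62 mm apart carry it: between them a clear gap 55 x 35 mm on the hinge side, so it can be pinched across from above and may turn in the fingers.
- clamp_foot (a point): Centre of the domed rubber foot (16 mm) under the clamp's beam, 55 mm from the pin, that presses on the middle of the puck's top.
- small_puck_center (a point): Centre of the narrow specimen puck, 25 mm diameter, 20 mm high: a bystander.
- vial_center (a point): Centre of a sample vial with screw cap, 22 mm diameter, 52 mm tall: a bystander.
- weight_center (a point): Centre of a knobbed balance weight, 20 mm diameter, 30 mm tall: a bystander.
- dish_center (a point): Centre of a shallow clear dish, 59 mm diameter, 14 mm high: a bystander.

How it is judged:
On the way, in this order (a step that is already met when the one before it is completed fails the run):
1. the wide puck stands upright in the pocket on the sprung seat, let go, with the clamp still open (horizontal distance between puck_center and pocket below 0.003 m and angle between puck_center's own z axis and vertical below 0.1 rad and value of joint clamp above 0.8 rad and z of puck_center in the frame of pocket below 0.005 m and distance between the grasp point and puck_center above 0.03 m), for 0.2 s.
2. the clamp has pressed the puck onto the solid stop (horizontal distance between puck_center and pocket below 0.003 m and angle between puck_center's own z axis and vertical below 0.1 rad and value of joint clamp below 0.25 rad and contact force between stop_block and anything else above 1 N), for 0.2 s.
At the end, for the whole second after the job is handed in: The wide puck is upright (within 0.1 rad) in the pocket (within 3 mm of its axis), the clamp is down over it (below 0.25 rad) and at rest, and the clamp alone keeps the puck on the solid stop with more than 1 N (all of step 2 and velocity of joint clamp between -0.02 and 0.02 rad/s); the robot touches nothing.
It fails at once if the stop is loaded with more than 25 N (contact force between stop_block and anything else above 25 N).
It fails at once if the narrow puck is displaced by more than 30 mm (distance of small_puck_center from where it was at the start of the episode above 0.03 m).
It fails at once if the vial is displaced by more than 30 mm (distance of vial_center from where it was at the start of the episode above 0.03 m).
It fails at once if the balance weight is displaced by more than 30 mm (distance of weight_center from where it was at the start of the episode above 0.03 m).
It fails at once if the dish is displaced by more than 30 mm (distance of dish_center from where it was at the start of the episode above 0.03 m).
It also fails if it takes over 72 s, if anything falls off the work surface, if the arm or the gripper's body presses on something with over 40 N, if the wrist force passes 120 N, or if a joint passes its speed limit or range.

## Working session

There is one attempt and no reset: what is moved stays moved. The work goes in short steps, Python scripts to look and compute and a shell command to move; the robot and the scene stay as the last step left them, time stands still between calls to the robot, and variables do not carry over. Pictures are saved under pics/ and viewed, about 8 in all and at most 12, crops included, and the job is handed in when it is done.

```bash
ls; mkdir -p pics; cat > h.py <<'E'
import numpy as np, cv2
from scipy.spatial.transform import Rotation as R
from cell import manip, vision
def cam(n):
    return vision.camera(n)
def ray(c,uv):
    p=cv2.undistortPoints(np.array([[uv]],float),np.array(c["mtx"]),np.array(c["dist"]))[0,0]
    T=np.array(c["camera_from_world"]);Rm=T[:3,:3];t=T[:3,3]
    return -Rm.T@t, Rm.T@np.array([p[0],p[1],1])
def onz(c,uv,z):
    o,d=ray(c,uv); return o+d*(z-o[2])/d[2]
def proj(c,P):
    T=np.array(c["camera_from_world"])
    return cv2.projectPoints(np.array(P,float).reshape(-1,3),cv2.Rodrigues(T[:3,:3])[0],T[:3,3],np.array(c["mtx"]),np.array(c["dist"]))[0].reshape(-1,2)
def tri(c1,uv1,c2,uv2):
    o1,d1=ray(c1,uv1);o2,d2=ray(c2,uv2);d1/=np.linalg.norm(d1);d2/=np.linalg.norm(d2)
    s=np.linalg.lstsq(np.c_[d1,-d2],o2-o1,rcond=None)[0]
    a=o1+s[0]*d1;b=o2+s[1]*d2
    return (a+b)/2,np.linalg.norm(a-b)
E
python3 - <<'E'
from h import *
o=manip.get_obs()
for k in o: print(k,np.round(o[k],4))
for n in("scene","top"):
    c=cam(n);cv2.imwrite(f"pics/{n}0.png",c["frame"]);T=np.array(c["camera_from_world"])
    print(n,np.round(-T[:3,:3].T@T[:3,3],3),np.round(T[2,:3],2),np.round(c["mtx"],0).tolist(),c["dist"])
import pickle
a=cv2.imread("pics/top0.png");cv2.imwrite("pics/top0b.png",cv2.resize(a,(800,600),interpolation=cv2.INTER_CUBIC))
a=cv2.imread("pics/scene0.png");cv2.imwrite("pics/scene0b.png",cv2.resize(a,(800,600),interpolation=cv2.INTER_CUBIC))
E
```

```text
pics
clock 0.0
joint_positions [-1.301   0.4239  1.6307 -0.      1.0886 -0.019 ]
dq [ 0.     -0.0009 -0.0013 -0.0007  0.0009 -0.0001]
joint_torque [ 2.00000e-04 -5.57387e+01 -2.81741e+01 -0.00000e+00  7.40000e-03
 -0.00000e+00]
eef_pos [ 0.1779 -0.5986  0.2305]
ee_rot [ 9.896e-01  1.439e-01 -1.000e-04 -8.000e-04]
contact_force [-0.8498 -0.0677  0.3375]
moment [ 0.0132 -0.0276 -0.0099]
gripper_width 0.0852
scene [-0.37  -0.684  0.614] [ 0.73  0.51 -0.46] [[361.0, 0.0, 256.0], [0.0, 361.0, 189.0], [0.0, 0.0, 1.0]] [-0.01399772  0.          0.          0.          0.        ]
top [ 0.236 -0.043  1.325] [ 0.2  -0.01 -0.98] [[459.0, 0.0, 249.0], [0.0, 459.0, 194.0], [0.0, 0.0, 1.0]] [0.04356956 0.         0.         0.         0.        ]
```

View pics/top0b.png

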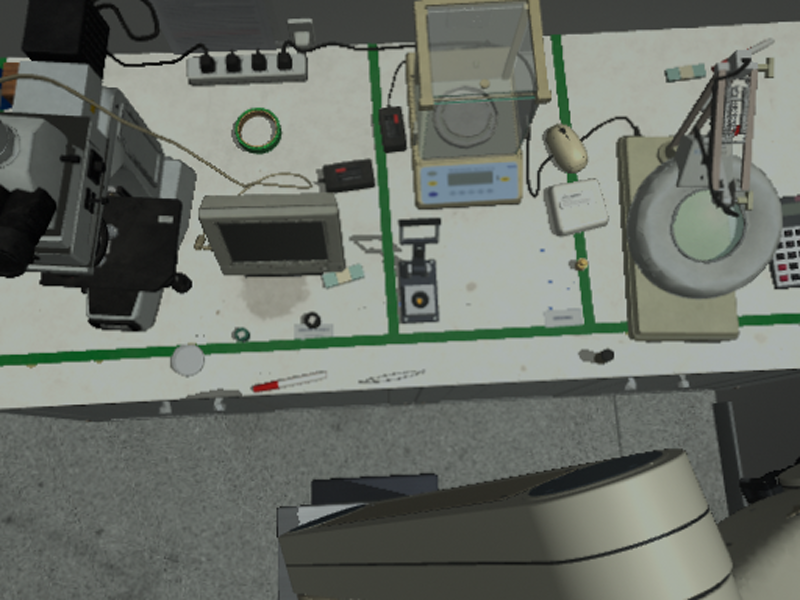

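View pics/scene0b.png

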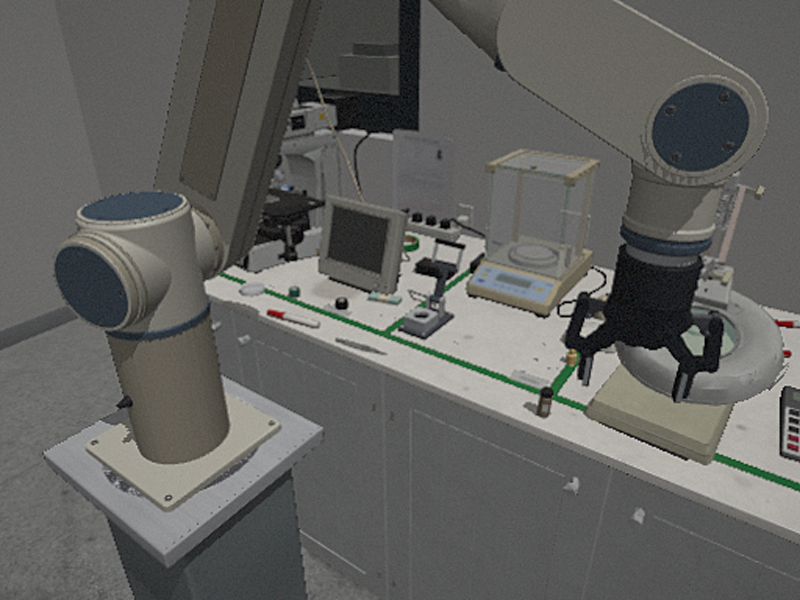

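The top view (800-px scale) shows the cradle pocket at about (419,299), the open clamp bar at (420,228), the black puck at (311,319), a green puck at (242,334), the dish at (187,360), the weight at (582,264) and the vial at (600,355). The scene view agrees. Next I'll zoom in on the puck and cradle and measure them.

```bash
python3 - <<'E'
from h import *
t=cv2.imread("pics/top0.png");s=cv2.imread("pics/scene0.png")
def cr(a,x,y,w,h,k): return cv2.resize(a[y:y+h,x:x+w],(w*k,h*k),interpolation=cv2.INTER_CUBIC)
A=cr(t,145,135,150,100,5)[:, :750]
B=cr(s,175,145,125,75,6)[:, :750]
out=np.vstack([cv2.resize(A,(600,400)),cv2.resize(B,(333,200))[:, :333] if 0 else np.zeros((0,600,3),np.uint8)])
o2=cv2.resize(B,(600,360))
cv2.imwrite("pics/crop0.png",np.vstack([cr(t,145,135,150,70,4)[:0],cv2.resize(cr(t,145,135,150,75,4),(600,300)),cv2.resize(cr(s,175,150,120,60,5),(600,300))]))
c=cam("top");d=cam("scene")
for n,uv,z in(("pocket",(268,191.5),.034),("puck",(199,205),.018),("small",(155,214),.02),("dish",(120,230),.014),("weight",(372,169),.03),("vial",(384,228),.05),("bar",(269,146),.16)):
    print(n,np.round(onz(c,uv,z),4))
for n,uv,z in(("pocket",(269,202),.034),("puck",(219,193),.018),("small",(188,186),.02)):
    print(n,np.round(onz(d,uv,z),4))
E
```

```text
pocket [ 0.5059 -0.1141  0.034 ]
puck [0.4798 0.0867 0.018 ]
small [0.4597 0.2133 0.02  ]
dish [0.4197 0.3144 0.014 ]
weight [ 0.5579 -0.4201  0.03  ]
vial [ 0.3821 -0.4294  0.05  ]
bar [ 0.6024 -0.1172  0.16  ]
pocket [ 0.4989 -0.1202  0.034 ]
puck [0.4753 0.0758 0.018 ]
small [0.449  0.2019 0.02  ]
```

View pics/crop0.png

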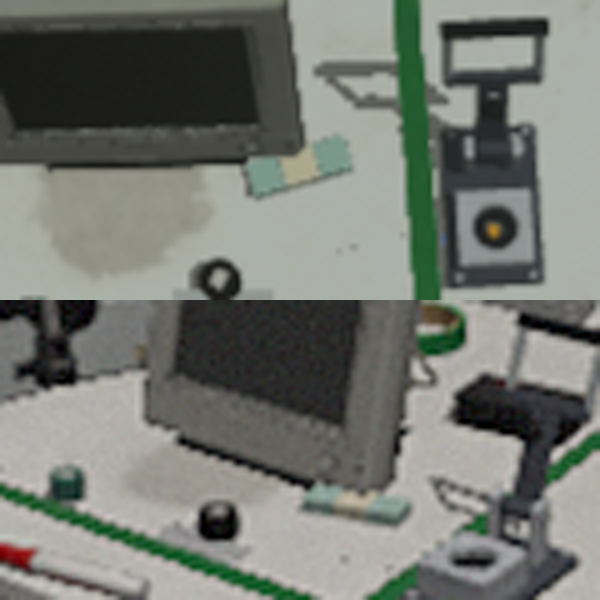

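The wide puck is the black one, the narrow one is green. The cradle's +x points roughly along world +x, slightly yawed. Now sub-pixel centres from masks.

```bash
cat > meas.py <<'E'
from h import *
def blob(img,box,lo,hi):
    x,y,w,h=box;k=6
    a=cv2.resize(cv2.cvtColor(img[y:y+h,x:x+w],cv2.COLOR_BGR2GRAY),None,fx=k,fy=k,interpolation=cv2.INTER_LINEAR)
    m=((a>=lo)&(a<hi)).astype(np.uint8)
    cs=cv2.findContours(m,cv2.RETR_EXTERNAL,cv2.CHAIN_APPROX_NONE)[0]
    c=max(cs,key=cv2.contourArea).reshape(-1,2)
    return (c+.5)/k-.5+np.array([x,y])
def cen(c):
    (u,v),s,a=cv2.fitEllipse(c.astype(np.float32)); return np.array([u,v]),np.round(s,1)
E
python3 - <<'E'
from meas import *
c=cam("top");d=cam("scene")
for n,C,b,hi,z in(("puck",c,(190,196,18,16),75,.010),("pocket",c,(259,183,18,18),85,.034),("puck",d,(209,184,18,18),75,.009),("pocket",d,(259,196,20,14),75,.034)):
    k=blob(C["frame"],b,0,hi);u,s=cen(k);print(n,u.round(2),s,onz(C,u,z).round(4))
x,y,w,h=257,180,25,26
k=blob(c["frame"],(257,180,24,24),125,256);r=cv2.minAreaRect(k.astype(np.float32));print("block",r)
P=np.array([onz(c,p,.034)[:2] for p in cv2.boxPoints(r)]);print(P.round(4),P.mean(0))
k=blob(c["frame"],(250,136,36,14),0,70);r=cv2.minAreaRect(k.astype(np.float32));print("bar",r,onz(c,r[0],.16))
B=np.array([onz(c,p,.16)[:2] for p in cv2.boxPoints(r)]);print(B.round(4))
E
```

```text
puck [199.25 204.77] [ 9.7 10.8] [0.4819 0.0868 0.01  ]
pocket [268.42 191.44] [10.3 10.6] [ 0.5061 -0.1154  0.034 ]
puck [218.18 194.43] [7.  8.3] [0.4781 0.0825 0.009 ]
pocket [269.57 201.7 ] [2.2 8.3] [ 0.5016 -0.1207  0.034 ]
block ((268.2861328125, 191.10336303710938), (17.843727111816406, 18.150304794311523), 86.98717498779297)
[[ 0.5333 -0.089 ]
 [ 0.5335 -0.1415]
 [ 0.481  -0.1408]
 [ 0.4809 -0.0888]] [ 0.50717583 -0.11501915]
bar ((268.2195129394531, 142.29843139648438), (4.843245506286621, 26.214370727539062), 87.51044464111328) [ 0.61274237 -0.11577101  0.16      ]
[[ 0.6197 -0.0811]
 [ 0.6192 -0.1507]
 [ 0.6058 -0.1504]
 [ 0.6063 -0.0809]]
```

```bash
cat > nxt.py <<'E'
import sys
from h import *
def go(x,y,z,yaw=0):
    o=manip.get_obs();p=np.array(o["eef_pos"]);Q=R.from_quat(o["ee_rot"])
    G=R.from_euler("z",yaw,degrees=True)*R.from_euler("x",180,degrees=True)
    t=Q.inv().apply(np.array([x,y,z])-p)/.15;r=(Q.inv()*G).as_rotvec()/np.pi
    print("travel",t.round(3),"rot",r.round(4),"w",round(float(o["gripper_width"]),4),"clk",round(float(o["clock"]),2))
if __name__=="__main__": go(*map(float,sys.argv[1:]))
E
python3 nxt.py .480 .085 .15
```

```text
travel [ 3.229 -3.797  0.542] rot [-0.0002  0.      0.0919] w 0.0852 clk 0.3
```

```bash
python3 -m jog '{"gripper":[0,0,0,0,0],"travel":[[0.2,-0.24,0],[0.4,-0.48,0],[0.6,-0.71,0],[0.81,-0.95,0],[0.81,-0.95,0]],"rotation":[[0,0,0.046],[0,0,0.0919],[0,0,0.0919],[0,0,0.0919],[0,0,0.0919]]}'; python3 nxt.py .480 .085 .15
```

```text
clock: 0.8
eef_pos: [0.2548, -0.4228, 0.2308]
ee_rot: [1.0, 0.002, -0.0, -0.002]
contact_force: [-0.4, 0.3, -0.7]
gripper_width: 0.0854
travel [ 1.514 -3.378  0.55 ] rot [-0.0012  0.0003  0.0011] w 0.0854 clk 0.8
```

```bash
python3 -m jog '{"gripper":[0,0,0,0],"travel":[[0.12,-0.3,0],[0.24,-0.6,0],[0.36,-0.9,0],[0.45,-1,0]],"rotation":[[0,0,0],[0,0,0],[0,0,0],[0,0,0]]}' >/dev/null;  python3 -m jog '{"gripper":[0,0,0,0],"travel":[[0.12,-0.3,0],[0.24,-0.6,0],[0.36,-0.9,0],[0.45,-1,0]],"rotation":[[0,0,0],[0,0,0],[0,0,0],[0,0,0]]}' >/dev/null;  python3 -m jog '{"gripper":[0,0,0,0],"travel":[[0.12,-0.3,0],[0.24,-0.6,0],[0.36,-0.9,0],[0.45,-1,0]],"rotation":[[0,0,0],[0,0,0],[0,0,0],[0,0,0]]}'; python3 nxt.py .480 .085 .10
```

```text
clock: 2.0
eef_pos: [0.4565, 0.0371, 0.233]
ee_rot: [1.0, 0.005, 0.0, -0.003]
contact_force: [0.6, -1.0, -0.2]
gripper_width: 0.0857
travel [ 0.16  -0.313  0.889] rot [-0.0018 -0.      0.0033] w 0.0857 clk 2.0
```

```bash
python3 -m jog '{"gripper":[0,0,0,0,0,0],"travel":[[0.08,-0.15,0.25],[0.16,-0.31,0.5],[0.16,-0.31,0.75],[0.16,-0.31,0.92],[0.16,-0.31,0.92],[0.16,-0.31,0.92]],"rotation":[[-0.0018,0,0.0033],[-0.0018,0,0.0033],[-0.0018,0,0.0033],[-0.0018,0,0.0033],[-0.0018,0,0.0033],[-0.0018,0,0.0033]]}'; python3 nxt.py .480 .085 .010; python3 - <<'E'
from h import *
d=cam("scene")
a=d["frame"][120:220,160:290];cv2.imwrite("pics/s1.png",cv2.resize(a,(780,600),interpolation=cv2.INTER_CUBIC))
print(proj(d,[.48,.085,.1]))
E
```

```text
clock: 2.6
eef_pos: [0.4804, 0.0844, 0.0955]
ee_rot: [1.0, -0.0, -0.0, 0.0]
contact_force: [0.7, 0.8, -0.2]
gripper_width: 0.0854
travel [-0.003 -0.004  0.57 ] rot [ 0.      0.0001 -0.0001] w 0.0854 clk 2.6
[[216.70087548 170.7846659 ]]
```

View pics/s1.png

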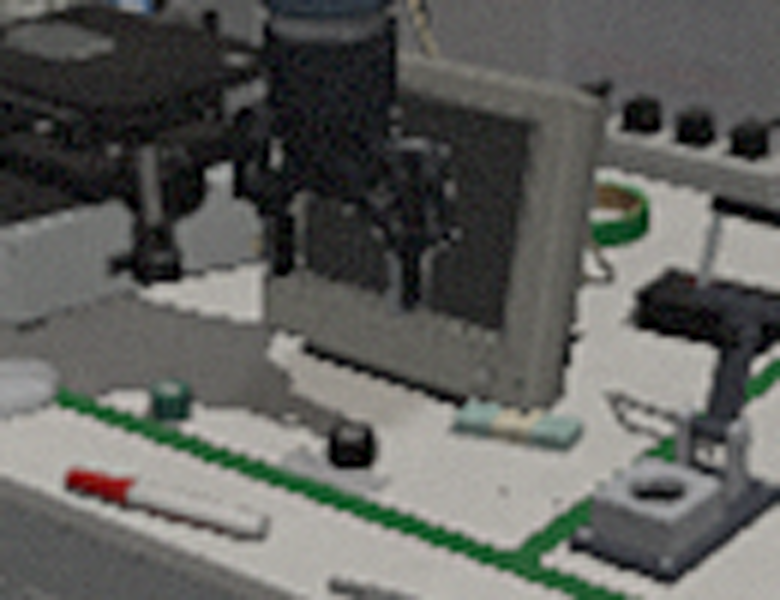

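The open fingers (tips near (285,270) and (405,300)) straddle the black puck at (352,442), and the monitor is clear behind them. I'll descend and close.

```bash
python3 -m jog '{"gripper":[0,0,0,0,0,0],"travel":[[0,0,0.2],[0,0,0.4],[0,0,0.5],[0,0,0.57],[0,0,0.57],[0,0,0.57]],"rotation":[[0,0,0],[0,0,0],[0,0,0],[0,0,0],[0,0,0],[0,0,0]]}'; python3 -m jog '{"gripper":[0.4,0.5,1,1,1,1,1,1,1,1],"travel":[[0,0,0],[0,0,0],[0,0,0],[0,0,0],[0,0,0],[0,0,0],[0,0,0],[0,0,0],[0,0,0],[0,0,0]],"rotation":[[0,0,0],[0,0,0],[0,0,0],[0,0,0],[0,0,0],[0,0,0],[0,0,0],[0,0,0],[0,0,0],[0,0,0]]}';python3 nxt.py .480 .085 .010
```

```text
clock: 3.25
eef_pos: [0.4823, 0.0845, 0.012]
ee_rot: [1.0, -0.0, 0.002, -0.0]
contact_force: [0.4, 0.3, 0.4]
gripper_width: 0.0852
clock: 4.25
eef_pos: [0.4825, 0.0846, 0.0126]
ee_rot: [1.0, -0.0, 0.002, -0.0]
contact_force: [-1.6, 1.1, 9.8]
gripper_width: 0.0259
travel [-0.017 -0.003  0.018] rot [-0.0002 -0.0013 -0.0003] w 0.0259 clk 4.25
```

```bash
python3 -m jog '{"gripper":[1,1],"travel":[[0,0,0],[0,0,0]],"rotation":[[0,0,0],[0,0,0]]}'; python3 - <<'E'
from h import *
d=cam("scene");t=cam("top")
a=d["frame"][165:215,185:255];A=cv2.resize(a,(560,400),interpolation=cv2.INTER_CUBIC)
b=t["frame"][190:220,165:235];B=cv2.resize(b,(560,200),interpolation=cv2.INTER_CUBIC) 
cv2.imwrite("pics/s2.png",np.vstack([A,B]))
E
```

```text
clock: 4.45
eef_pos: [0.4825, 0.0847, 0.0127]
ee_rot: [1.0, -0.0, 0.002, -0.0]
contact_force: [-0.2, -0.3, 2.2]
gripper_width: 0.0256
```

View pics/s2.png

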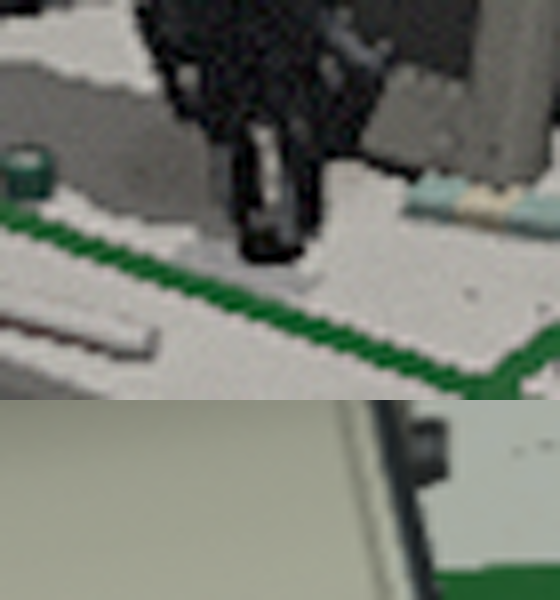

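The puck is between the fingers, upright, but the grip is shallow (tips 12.7 mm up) and reads 25.6 mm. I'll open, go a little lower, and regrip turned 90° so the puck is centred in both directions.

```bash
python3 -m jog '{"gripper":[0.4,0.4,0.4,0.4],"travel":[[0,0,0],[0,0,0],[0,0,0],[0,0,0]],"rotation":[[0,0,0],[0,0,0],[0,0,0],[0,0,0]]}'; python3 nxt.py .4823 .0846 .0085 90;python3 nxt.py .4823 .0846 .0085 -90; python3 -c "
from h import *;print(np.round(manip.get_obs()['joint_positions'],3))
d=cam('scene')
from meas import *
u,s=cen(blob(d['frame'],(209,186,18,16),0,60));print(u,s)"
```

```text
clock: 4.95
eef_pos: [0.4825, 0.0846, 0.0126]
ee_rot: [1.0, -0.0, 0.002, -0.0]
contact_force: [0.3, -0.1, -0.4]
gripper_width: 0.051
travel [-0.001  0.     0.028] rot [ 0.0008 -0.0012 -0.5002] w 0.051 clk 4.95
travel [-0.001  0.     0.028] rot [-0.0012 -0.0008  0.4998] w 0.051 clk 4.95
[0.149 0.606 2.028 0.    0.503 1.721]
[218.54711914 194.34713745] [6.8 9. ]
```

```bash
python3 -m jog '{"gripper":[0.4,0.4,0.4,0.4,0.4,0.4,0.4,0.4,0.4,0.4],"travel":[[0,0,0],[0,0,0],[0,0,0],[0,0,0],[0,0,0],[0,0,0],[0,0,0],[0,0,0],[0,0,0],[0,0,0]],"rotation":[[0,0,-0.045],[0,0,-0.09],[0,0,-0.14],[0,0,-0.19],[0,0,-0.24],[0,0,-0.29],[0,0,-0.34],[0,0,-0.39],[0,0,-0.44],[0,0,-0.48]]}'; python3 nxt.py .4825 .0846 .0085 90
```

```text
clock: 6.0
eef_pos: [0.4825, 0.0846, 0.0126]
ee_rot: [0.736, 0.677, 0.002, 0.001]
contact_force: [0.1, -0.1, 0.1]
gripper_width: 0.0514
travel [-0.    -0.     0.027] rot [ 0.0013 -0.0003 -0.0263] w 0.0514 clk 6.0
```

```bash
python3 -m jog '{"gripper":[0.4,0.4,0.4,1,1,1,1,1,1,1],"travel":[[0,0,0.03],[0,0,0.03],[0,0,0.03],[0,0,0.03],[0,0,0.03],[0,0,0.03],[0,0,0.03],[0,0,0.03],[0,0,0.03],[0,0,0.03]],"rotation":[[0,0,-0.026],[0,0,-0.026],[0.0013,0,-0.026],[0.0013,0,-0.026],[0.0013,0,-0.026],[0.0013,0,-0.026],[0.0013,0,-0.026],[0.0013,0,-0.026],[0.0013,0,-0.026],[0.0013,0,-0.026]]}'; python3 nxt.py .4825 .0846 .0085 90
```

```text
clock: 7.0
eef_pos: [0.4827, 0.0846, 0.0086]
ee_rot: [0.708, 0.706, 0.0, -0.0]
contact_force: [-0.9, -1.1, 5.5]
gripper_width: 0.0263
travel [-0.    -0.001  0.   ] rot [ 0.0001 -0.0003 -0.0006] w 0.0263 clk 7.0
```

```bash
python3 -m jog '{"gripper":[1,1,1,1,1,1,1,1,1,1],"travel":[[0,0,-0.05],[0,0,-0.15],[0,0,-0.3],[0,0,-0.5],[0,0,-0.6],[0,0,-0.6],[0,0,-0.6],[0,0,-0.6],[0,0,-0.6],[0,0,-0.6]],"rotation":[[0,0,0],[0,0,0.045],[0,0,0.09],[0,0,0.135],[0,0,0.18],[0,0,0.225],[0,0,0.27],[0,0,0.315],[0,0,0.36],[0,0,0.4]]}'; python3 nxt.py .507 -.1178 .100
```

```text
clock: 8.0
eef_pos: [0.4826, 0.0845, 0.099]
ee_rot: [0.988, 0.152, 0.0, -0.0]
contact_force: [0.2, 0.2, -0.2]
gripper_width: 0.0266
travel [-0.251  1.335 -0.008] rot [-0.0003 -0.0003  0.0974] w 0.0266 clk 8.0
```

```bash
python3 -m jog '{"gripper":[1,1,1,1,1,1,1],"travel":[[-0.03,0.15,0],[-0.07,0.38,0],[-0.12,0.62,0],[-0.16,0.85,0],[-0.18,0.95,0],[-0.18,0.95,0],[-0.18,0.95,0]],"rotation":[[0,0,0.045],[0,0,0.09],[0,0,0.0974],[0,0,0.0974],[0,0,0.0974],[0,0,0.0974],[0,0,0.0974]]}'; python3 nxt.py .507 -.1178 .080
```

```text
clock: 8.7
eef_pos: [0.4995, -0.0591, 0.099]
ee_rot: [1.0, -0.0, 0.0, -0.001]
contact_force: [0.0, -0.1, 0.2]
gripper_width: 0.0264
travel [0.05  0.391 0.126] rot [-0.0004 -0.0001 -0.0003] w 0.0264 clk 8.7
```

```bash
python3 -m jog '{"gripper":[1,1,1,1,1,1],"travel":[[0.02,0.15,0],[0.04,0.3,0.05],[0.05,0.39,0.1],[0.05,0.391,0.126],[0.05,0.391,0.126],[0.05,0.391,0.126]],"rotation":[[0,0,0],[0,0,0],[0,0,0],[0,0,0],[0,0,0],[0,0,0]]}'; python3 nxt.py .507 -.1178 .052; python3 - <<'E'
from h import *
d=cam("scene");t=cam("top")
a=d["frame"][150:225,235:315];A=cv2.resize(a,(640,600),interpolation=cv2.INTER_CUBIC)
cv2.imwrite("pics/s3.png",A)
p=np.array(manip.get_obs()["eef_pos"]);print(p.round(4),proj(d,p))
E
```

```text
clock: 9.3
eef_pos: [0.5066, -0.1167, 0.0798]
ee_rot: [1.0, -0.0, -0.0, -0.001]
contact_force: [0.6, -0.5, -0.4]
gripper_width: 0.0267
travel [0.003 0.007 0.185] rot [-0.0005  0.0002 -0.0001] w 0.0267 clk 9.3
[ 0.5069 -0.1169  0.0802] [[269.74213056 188.31549411]]
```

View pics/s3.png

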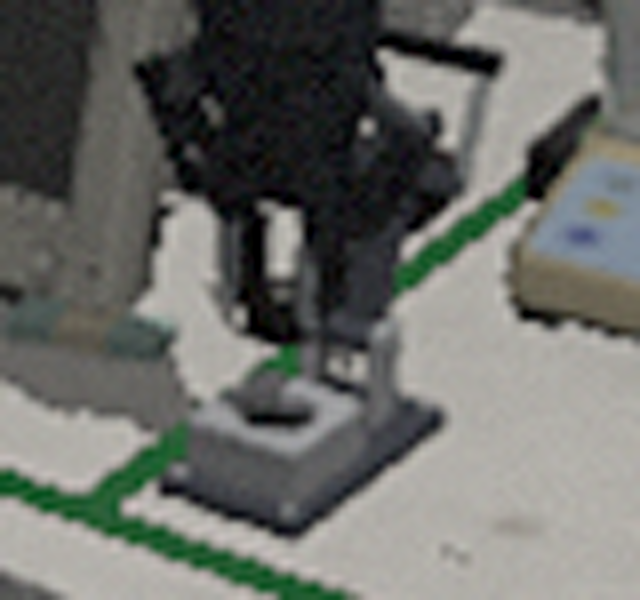

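The puck hangs just above the pocket: puck bottom at about (270,335), pocket mouth at (275,405). I'll descend by feel; contact with the rim would show at TCP z ≈ 0.0426.

```bash
python3 -m jog '{"gripper":[1,1,1,1,1,1],"travel":[[0,0.006,0.1],[0,0.006,0.2],[0,0.006,0.225],[0,0.006,0.225],[0,0.006,0.225],[0,0.006,0.225]],"rotation":[[-0.0005,0,0],[-0.0005,0,0],[-0.0005,0,0],[-0.0005,0,0],[-0.0005,0,0],[-0.0005,0,0]]}'; python3 nxt.py .507 -.1178 .041
```

```text
clock: 10.0
eef_pos: [0.5074, -0.1179, 0.0471]
ee_rot: [1.0, 0.0, 0.001, 0.0]
contact_force: [0.5, -0.7, -0.9]
gripper_width: 0.0264
travel [-0.003 -0.     0.041] rot [ 0.0001 -0.0004  0.    ] w 0.0264 clk 10.0
```

```bash
python3 -m jog '{"gripper":[1,1,1,1],"travel":[[-0.003,0,0.02],[-0.003,0,0.036],[-0.003,0,0.036],[-0.003,0,0.036]],"rotation":[[0,0,0],[0,0,0],[0,0,0],[0,0,0]]}'; python3 -m jog '{"gripper":[1,1],"travel":[[0,0,0.01],[0,0,0.01]],"rotation":[[0,0,0],[0,0,0]]}'
```

```text
clock: 10.4
eef_pos: [0.5073, -0.1179, 0.0421]
ee_rot: [1.0, 0.0, 0.001, 0.0]
contact_force: [-0.6, 1.1, 6.0]
gripper_width: 0.0265
clock: 10.6
eef_pos: [0.5075, -0.118, 0.0418]
ee_rot: [1.0, -0.0, 0.001, 0.0]
contact_force: [-4.7, 2.5, 16.5]
gripper_width: 0.0265
```

```bash
python3 -c "
from h import *
o=manip.get_obs();print(np.round(o['contact_force'],2),np.round(o['moment'],3),np.round(o['eef_pos'],4),R.from_quat(o['ee_rot']).as_rotvec())"; python3 -m jog '{"gripper":[1],"travel":[[0,0,-0.005]],"rotation":[[0,0,0]]}'; python3 -c "
from h import *
o=manip.get_obs();print(np.round(o['contact_force'],2),np.round(o['moment'],3))"
```

```text
[-4.74  2.5  16.5 ] [0.124 0.655 0.022] [ 0.5075 -0.118   0.0418] [ 3.14088602e+00 -1.54579843e-04  3.90524827e-03]
clock: 10.7
eef_pos: [0.5076, -0.118, 0.0429]
ee_rot: [1.0, -0.0, 0.001, 0.0]
contact_force: [-0.4, 0.7, -0.8]
gripper_width: 0.0267
[-0.36  0.71 -0.82] [-0.051 -0.007 -0.036]
```

```bash
python3 -m jog '{"gripper":[1,1,1],"travel":[[-0.005,-0.007,-0.003],[-0.005,-0.007,0.005],[-0.005,-0.007,0.008]],"rotation":[[0,0,0],[0,0,0],[0,0,0]]}'; python3 -c "
from h import *
o=manip.get_obs();print(np.round(o['contact_force'],2),np.round(o['moment'],3),np.round(o['eef_pos'],4))"
```

```text
clock: 11.0
eef_pos: [0.5066, -0.1168, 0.0414]
ee_rot: [1.0, -0.0, 0.001, 0.0]
contact_force: [0.0, 1.7, 1.2]
gripper_width: 0.0264
[0.05 1.68 1.19] [0.252 0.023 0.025] [ 0.5066 -0.1168  0.0414]
```

```bash
python3 -m jog '{"gripper":[1,1],"travel":[[0,-0.002,0.004],[0,-0.002,0.008]],"rotation":[[0,0,0],[0,0,0]]}'; python3 -c "
from h import *
o=manip.get_obs();print(np.round(o['contact_force'],2),np.round(o['moment'],3),np.round(o['eef_pos'],4))"
```

```text
clock: 11.2
eef_pos: [0.5065, -0.1165, 0.04]
ee_rot: [1.0, -0.0, 0.001, 0.0]
contact_force: [0.5, -0.0, 0.1]
gripper_width: 0.0265
[ 0.52 -0.02  0.15] [-0.005 -0.025  0.033] [ 0.5065 -0.1165  0.04  ]
```

The puck has entered, 2.6 mm deep with no force. I'll go on to the seat and release.

```bash
python3 -m jog '{"gripper":[1,1,1,1],"travel":[[0,0,0.01],[0,0,0.02],[0,0,0.025],[0,0,0.025]],"rotation":[[0,0,0],[0,0,0],[0,0,0],[0,0,0]]}';  python3 -m jog '{"gripper":[0.5,0.4,0.3,0.3,0.3],"travel":[[0,0,0],[0,0,0],[0,0,0],[0,0,0],[0,0,0]],"rotation":[[0,0,0],[0,0,0],[0,0,0],[0,0,0],[0,0,0]]}'
```

```text
clock: 11.6
eef_pos: [0.5064, -0.1165, 0.036]
ee_rot: [1.0, -0.0, 0.001, 0.0]
contact_force: [0.5, -0.2, -0.8]
gripper_width: 0.0264
clock: 12.1
eef_pos: [0.5065, -0.1165, 0.0361]
ee_rot: [1.0, -0.0, 0.001, 0.0]
contact_force: [-0.2, 0.5, 0.1]
gripper_width: 0.0592
```

```bash
python3 -m jog '{"gripper":[0.3,0.3,0.3,0.5,0.8,1],"travel":[[0,0,-0.1],[0,0,-0.3],[0,0,-0.6],[0,0,-0.9],[0,0,-1],[0,0,-1]],"rotation":[[0,0,0],[0,0,0],[0,0,0],[0,0,0],[0,0,0],[0,0,0]]}'; python3 -m jog '{"gripper":[1,1,1],"travel":[[-0.1,0,-0.2],[-0.2,0,-0.35],[-0.2,0,-0.35]],"rotation":[[0,0,0],[0,0,0],[0,0,0]]}'; python3 - <<'E'
from h import *
d=cam("scene");t=cam("top")
print("panel front",onz(t,(300,131),.05),onz(t,(270,131),.05))
for z in(.25,.3,.35): print("chamber top front",z,onz(t,(275,66),z),proj(d,onz(t,(275,66),z)))
print("chamber bottom",onz(t,(275,101),.08))
A=d["frame"][85:235,225:395];B=t["frame"][120:220,235:335]
cv2.imwrite("pics/s4.png",np.hstack([cv2.resize(A,(480,424),interpolation=cv2.INTER_CUBIC),cv2.resize(B,(320,320),interpolation=cv2.INTER_CUBIC)[:, :].copy() if 0 else np.vstack([cv2.resize(B,(320,320),interpolation=cv2.INTER_CUBIC),np.zeros((104,320,3),np.uint8)])]))
E
```

```text
clock: 12.7
eef_pos: [0.5079, -0.1168, 0.189]
ee_rot: [1.0, -0.0, 0.004, 0.001]
contact_force: [1.0, -0.1, -0.7]
gripper_width: 0.0167
clock: 13.0
eef_pos: [0.477, -0.1168, 0.2423]
ee_rot: [1.0, -0.0, 0.005, 0.001]
contact_force: [0.6, -0.1, 0.2]
gripper_width: -0.0006
panel front [ 0.67782473 -0.21730631  0.05      ] [ 0.68241385 -0.12994155  0.05      ]
chamber top front 0.25 [ 0.78374573 -0.13931542  0.25      ] [[318.53122362 118.50743302]]
chamber top front 0.3 [ 0.75826656 -0.13481643  0.3       ] [[315.13206523 105.84348559]]
chamber top front 0.35 [ 0.73278738 -0.13031745  0.35      ] [[311.51181814  92.3682468 ]]
chamber bottom [ 0.76179178 -0.1478138   0.08      ]
```

View pics/s4.png

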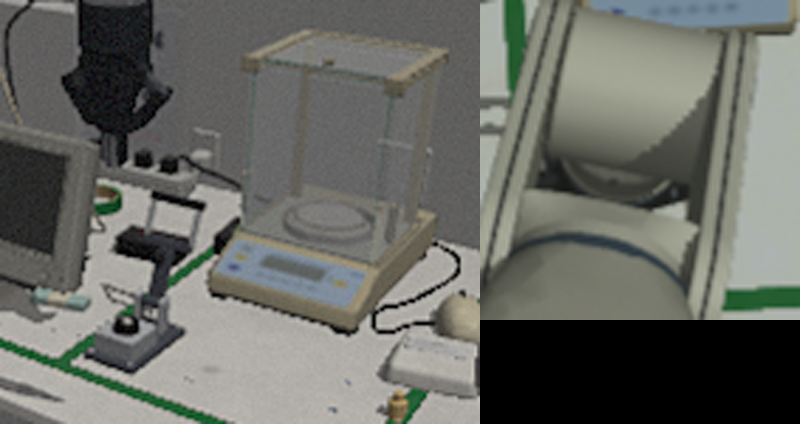

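The puck stands in the pocket, proud at (125,325) in the crop. The clamp is open with its bar at (180,200), and the balance chamber is at x≈0.76, well clear. Next I'll go behind the bar with the fingers shut.

```bash
python3 nxt.py .642 -.1165 .235; python3 -m jog '{"gripper":[1,1,1,1,1],"travel":[[0.25,0,0],[0.5,0,0],[0.75,0,0],[0.95,0,0],[0.95,0,0]],"rotation":[[0,0,0],[0,0,0],[0,0,0],[0,0,0],[0,0,0]]}' >/dev/null; python3 nxt.py .642 -.1165 .146
```

```text
travel [ 1.099e+00 -1.000e-03  4.300e-02] rot [ 0.0005 -0.0023 -0.0001] w -0.0003 clk 13.1
travel [ 0.125 -0.     0.617] rot [ 0.0004 -0.002   0.0002] w -0.0002 clk 13.6
```

```bash
python3 -m jog '{"gripper":[1,1,1,1,1,1],"travel":[[0.12,0,0.05],[0.125,0,0.3],[0.125,0,0.5],[0.125,0,0.61],[0.125,0,0.61],[0.125,0,0.61]],"rotation":[[0,-0.002,0],[0,-0.002,0],[0,-0.002,0],[0,-0.002,0],[0,-0.002,0],[0,-0.002,0]]}'; python3 -m jog '{"gripper":[1,1,1],"travel":[[-0.04,0,0],[-0.08,0,0],[-0.1,0,0]],"rotation":[[0,0,0],[0,0,0],[0,0,0]]}'
```

```text
clock: 14.2
eef_pos: [0.642, -0.1166, 0.1471]
ee_rot: [1.0, 0.0, -0.0, 0.001]
contact_force: [1.2, 0.0, -0.4]
gripper_width: -0.0001
clock: 14.5
eef_pos: [0.629, -0.1169, 0.1495]
ee_rot: [1.0, 0.0, 0.003, 0.001]
contact_force: [8.8, 1.6, 4.1]
gripper_width: 0.0001
```

```bash
python3 -m jog '{"gripper":[1,1,1,1,1,1,1,1],"travel":[[-0.1,0,-0.03],[-0.2,0,-0.04],[-0.3,0,-0.045],[-0.4,0,-0.045],[-0.5,0,-0.03],[-0.6,0,-0.01],[-0.7,0,0.03],[-0.73,0,0.04]],"rotation":[[0,0,0],[0,0,0],[0,0,0],[0,0,0],[0,0,0],[0,0,0],[0,0,0],[0,0,0]]}'
```

```text
clock: 15.3
eef_pos: [0.5197, -0.1173, 0.1439]
ee_rot: [1.0, -0.0, 0.005, 0.002]
contact_force: [4.0, -0.5, -0.3]
gripper_width: 0.0
```

```bash
python3 -m jog '{"gripper":[1,1,1,1,1,1],"travel":[[0.02,0,0],[0.025,0,-0.1],[0.02,0,-0.26],[-0.06,0,-0.26],[-0.13,0,-0.26],[-0.13,0,-0.26]],"rotation":[[0,0,0],[0,-0.003,0],[0,-0.003,0],[0,-0.003,0],[0,-0.003,0],[0,-0.003,0]]}'; python3 - <<'E'
from h import *
d=cam("scene");A=d["frame"][120:220,220:350]
cv2.imwrite("pics/s5.png",cv2.resize(A,(650,500),interpolation=cv2.INTER_CUBIC))
E
```

```text
clock: 15.9
eef_pos: [0.4973, -0.1168, 0.1818]
ee_rot: [1.0, -0.0, -0.001, 0.001]
contact_force: [-0.2, 0.6, -0.7]
gripper_width: -0.0001
```

View pics/s5.png

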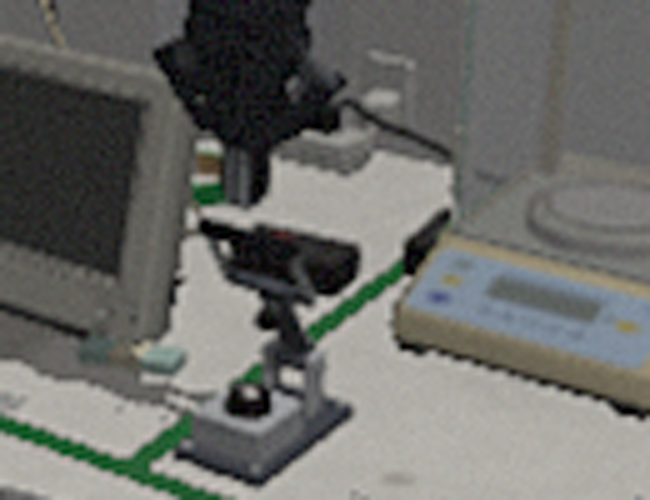

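The clamp stands about half over with its bar under the shut fingers, and the puck is still proud in the pocket. I'll push the bar down along its arc to about 0.35 rad.

```bash
python3 -m jog '{"gripper":[1,1,1,1,1,1,1,1],"travel":[[-0.02,0,0.1],[-0.06,0,0.17],[-0.105,0,0.22],[-0.165,0,0.28],[-0.22,0,0.34],[-0.272,0,0.405],[-0.31,0,0.479],[-0.33,0,0.515]],"rotation":[[0,0,0],[0,0,0],[0,0,0],[0,0,0],[0,0,0],[0,0,0],[0,0,0],[0,0,0]]}'; python3 nxt.py .443 -.1168 .0925
```

```text
clock: 16.75
eef_pos: [0.4456, -0.1167, 0.1035]
ee_rot: [1.0, -0.0, -0.004, 0.001]
contact_force: [-4.6, 0.5, 7.4]
gripper_width: -0.0001
travel [-0.017  0.001  0.073] rot [ 0.0004  0.0023 -0.0002] w -0.0001 clk 16.75
```

```bash
python3 -m jog '{"gripper":[1,1,1],"travel":[[-0.015,0,0.03],[-0.02,0,0.06],[-0.022,0,0.08]],"rotation":[[0,0,0],[0,0.002,0],[0,0.002,0]]}';python3 -m jog '{"gripper":[1,1],"travel":[[0,0,0.01],[0,0,0.015]],"rotation":[[0,0,0],[0,0,0]]}'; python3 -m jog '{"gripper":[1,1],"travel":[[0,0,0.01],[0,0,0.01]],"rotation":[[0,0,0],[0,0,0]]}'
```

```text
clock: 17.05
eef_pos: [0.4406, -0.1164, 0.0906]
ee_rot: [1.0, -0.0, -0.002, 0.0]
contact_force: [-3.7, -0.9, 6.4]
gripper_width: 0.0001
clock: 17.25
eef_pos: [0.4396, -0.1164, 0.0878]
ee_rot: [1.0, -0.0, -0.003, 0.0]
contact_force: [-2.9, -1.4, 7.0]
gripper_width: -0.0
clock: 17.45
eef_pos: [0.4389, -0.1164, 0.0858]
ee_rot: [1.0, -0.0, -0.004, 0.0]
contact_force: [-1.5, -1.2, 3.4]
gripper_width: 0.0002
```

```bash
for i in 1 2 3; do python3 -m jog '{"gripper":[1,1],"travel":[[0,0,0.005],[0,0,0.007]],"rotation":[[0,0,0],[0,0,0]]}' | egrep "eef|force"; done
```

```text
eef_pos: [0.4385, -0.1164, 0.0845]
contact_force: [-2.5, -0.1, 6.3]
eef_pos: [0.4381, -0.1164, 0.0832]
contact_force: [-2.0, 0.2, 6.0]
eef_pos: [0.4378, -0.1164, 0.082]
contact_force: [-1.9, -1.6, 6.4]
```

```bash
python3 -m jog '{"gripper":[1,1],"travel":[[0,0,0.003],[0,0,0.003]],"rotation":[[0,0,0],[0,0,0]]}' | egrep "eef|force"; python3 -m jog '{"gripper":[1,1],"travel":[[0,0,0.003],[0,0,0.003]],"rotation":[[0,0,0],[0,0,0]]}' | egrep "eef|force"; python3 -m jog '{"gripper":[1,1],"travel":[[0,0,0.003],[0,0,0.003]],"rotation":[[0,0,0],[0,0,0]]}' | egrep "eef|force"
```

```text
eef_pos: [0.4375, -0.1164, 0.0814]
contact_force: [-1.6, 0.6, 6.1]
eef_pos: [0.4373, -0.1164, 0.0808]
contact_force: [-1.4, 0.0, 5.5]
eef_pos: [0.4372, -0.1164, 0.0802]
contact_force: [-2.7, -1.0, 6.1]
```

```bash
python3 -m jog '{"gripper":[1,1],"travel":[[0,0,0.003],[0,0,0.005]],"rotation":[[0,0,0],[0,0,0]]}' | egrep "eef|force"; python3 -m jog '{"gripper":[1,1],"travel":[[0,0,0.003],[0,0,0.005]],"rotation":[[0,0,0],[0,0,0]]}' | egrep "eef|force"; python3 -m jog '{"gripper":[1,1],"travel":[[0,0,0.003],[0,0,0.004]],"rotation":[[0,0,0],[0,0,0]]}' | egrep "eef|force"
```

```text
eef_pos: [0.4369, -0.1164, 0.0793]
contact_force: [-2.2, -1.5, 6.6]
eef_pos: [0.4367, -0.1164, 0.0784]
contact_force: [-2.6, -1.1, 6.3]
eef_pos: [0.4365, -0.1164, 0.0777]
contact_force: [-2.8, -0.2, 6.0]
```

```bash
python3 -m jog '{"gripper":[1,1],"travel":[[0,0,0.003],[0,0,0.004]],"rotation":[[0,0,0],[0,0,0]]}' | egrep "eef|force"; python3 -m jog '{"gripper":[1,1],"travel":[[0,0,0.003],[0,0,0.003]],"rotation":[[0,0,0],[0,0,0]]}' | egrep "eef|force"
```

```text
eef_pos: [0.4363, -0.1164, 0.0769]
contact_force: [-2.0, -0.7, 6.8]
eef_pos: [0.4362, -0.1164, 0.0764]
contact_force: [-2.0, -0.6, 5.9]
```

```bash
python3 -m jog '{"gripper":[1,1],"travel":[[0,0,0.003],[0,0,0.004]],"rotation":[[0,0,0],[0,0,0]]}' | egrep "eef|force"; python3 -m jog '{"gripper":[1,1],"travel":[[0,0,0.003],[0,0,0.004]],"rotation":[[0,0,0],[0,0,0]]}' | egrep "eef|force"
```

```text
eef_pos: [0.4361, -0.1164, 0.0758]
contact_force: [-2.3, -1.0, 9.7]
eef_pos: [0.436, -0.1164, 0.0754]
contact_force: [-2.8, -0.8, 12.4]
```

```bash
python3 -m jog '{"gripper":[1,1],"travel":[[0,0,0.003],[0,0,0.004]],"rotation":[[0,0,0],[0,0,0]]}' | egrep "eef|force"; python3 -m jog '{"gripper":[1,1],"travel":[[0,0,0.003],[0,0,0.003]],"rotation":[[0,0,0],[0,0,0]]}' | egrep "eef|force"
```

```text
eef_pos: [0.4359, -0.1164, 0.0751]
contact_force: [-3.8, -0.6, 14.3]
eef_pos: [0.4359, -0.1164, 0.0751]
contact_force: [-3.3, -0.3, 13.8]
```

The stop was felt at tip z ≈ 0.0758: force rose from 6 to 12–14 N, under the 17 N limit. Time to let go by lifting.

```bash
python3 -m jog '{"gripper":[1,1,1,1,1,1,1],"travel":[[0,0,-0.004],[0,0,-0.01],[0,0,-0.03],[0,0,-0.1],[0,0,-0.3],[0,0,-0.5],[0,0,-0.5]],"rotation":[[0,0,0],[0,0,0],[0,0,0],[0,0,0],[0,0,0],[0,0,0],[0,0,0]]}'; python3 -m jog '{"gripper":[1,1,1,1,1,1,1,1],"travel":[[0,-0.2,-0.1],[0,-0.4,-0.1],[0,-0.6,-0.1],[0,-0.8,-0.1],[0,-1,-0.1],[0,-1,-0.1],[0,-1,-0.1],[0,-1,-0.1]],"rotation":[[0,0,0],[0,0,0],[0,0,0],[0,0,0],[0,0,0],[0,0,0],[0,0,0],[0,0,0]]}'; python3 - <<'E'
from h import *
d=cam("scene");t=cam("top");A=d["frame"][160:220,225:315];B=t["frame"][150:230,225:325]
cv2.imwrite("pics/s6.png",np.vstack([cv2.resize(A,(450,300),interpolation=cv2.INTER_CUBIC),cv2.resize(B,(375,300),interpolation=cv2.INTER_CUBIC)[:, :] if 0 else cv2.resize(B,(450,300),interpolation=cv2.INTER_CUBIC)]))
r=onz(t,(200,200),.07)
for th in(.13,.155,.2,.25):
    x=.5615+(-.125*np.cos(th)+.01*np.sin(th));z=.046+.125*np.sin(th)+.01*np.cos(th)
    print(th,proj(d,[[x,-.1525,z],[x,-.0805,z]]).round(1).tolist())
E
```

```text
clock: 21.15
eef_pos: [0.4397, -0.1172, 0.1538]
ee_rot: [1.0, 0.001, -0.005, 0.0]
contact_force: [-0.1, 0.5, -0.6]
gripper_width: -0.0003
clock: 21.95
eef_pos: [0.4396, 0.0323, 0.1685]
ee_rot: [1.0, 0.0, -0.005, 0.0]
contact_force: [-0.3, -0.3, -0.5]
gripper_width: 0.0002
0.13 [[267.2, 201.9], [248.3, 195.6]]
0.155 [[267.3, 201.0], [248.4, 194.6]]
0.2 [[267.6, 199.2], [248.7, 192.9]]
0.25 [[268.0, 197.3], [249.0, 191.0]]
```

View pics/s6.png

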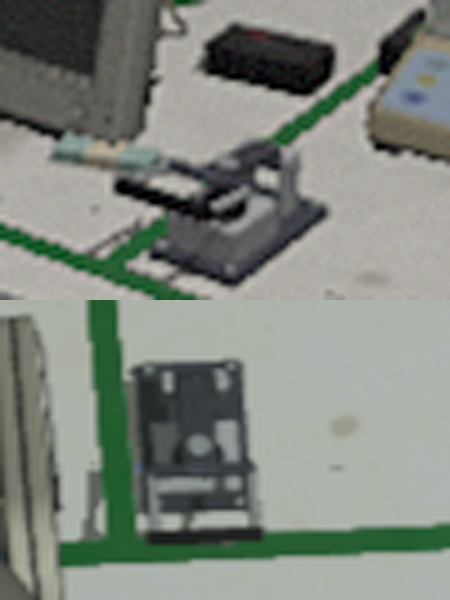

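The clamp lies down over the pocket. The bar ends at about (248.4,197) and (267,202.4) in scene pixels match an angle of roughly 0.13–0.15 rad, so it has not sprung back. The robot is clear of everything, so I'm handing in.

```bash
python3 -c "
from cell import close_job; print(close_job())"
```

```text
the job is handed in; nothing more can be done
None
```

The wide black puck is in the pocket with the clamp holding it down on the solid stop. The job was handed in at about 22 s, with the arm clear of everything. The hand-in gives no verdict, so this rests on my own checks.

- **Placing:** I gripped the puck twice, 90° apart, to centre it. It caught the rim on the first try, peaking at 16.5 N. Shifting about 1 mm by feel let it drop in without force. I let go of it on the seat with the clamp still open at about 1.9 rad.
- **Clamping:** I swung the clamp over by pulling and then pushing its bar with shut fingers. The force stayed at about 6 N until the tip was 76 mm above the bench, then rose steeply. It peaked at 14.3 N, which is above the 9–12 N seating range but below the 17 N limit.
- **Last checks:** After lifting off, the wrist force was near zero. The last picture shows the clamp down with its bar where an angle of about 0.13–0.15 rad puts it, so no visible spring-back.
- **Not checked or disagreeing:**
  - I could not measure the force the clamp alone now puts on the stop.
  - The gripper read about 26 mm on the 30 mm puck, which I did not explain.
  - The two cameras disagreed by about 4–7 mm; I corrected for this using the gripped puck's position.
  - I did not re-measure the narrow puck, vial, weight or dish at the end; no move was planned near them.

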